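# Seat the hinge pin, then crack open the sealed enclosure and hold it ajar

### The arm

A 6-joint arm with a two-finger parallel gripper is mounted at the origin on the work surface. World frame = base frame: x ahead of the robot, y to its left, z up, the work surface at z = 0. Lengths are in m, angles in rad, forces in N, time in s.
With the tool pointing down it reaches from about 0.325 to 0.9 m from the base axis. Payload 6.1 kg.
Tool frame: the origin (TCP) lies between the finger pads; the fingertips stand 25 mm ahead of it and the grasp point (between the pads) lies 6 mm ahead of it; z points along the fingers, y is the line along which they close (so a half turn about z gives the same grasp; the last joint's range is limited). The gripper opens to 87 mm and grips with 3 to 60 N. Pads are 19 mm wide; open, the fingers measure 117 mm over their backs; the gripper's body (75 mm by 190 mm) begins 51 mm behind the grasp point.
Start: joints at [1.038, 0.22, 1.526, -0, 1.395, -0.126], TCP at [0.247, 0.574, 0.248] pointing down, gripper open.
Joint ranges: [-2.98, 2.98], [-0.91, 2.08], [0.09, 2.57], [-1.24, 4.39], [0.2, 2.65], [-2.68, 2.68]. Speed limits (rad/s): [2.57, 2.57, 3.01, 3.14, 3.14, 3.14].

### API

Orientations are given as a unit quaternion [x, y, z, w].
In Python, from cell import ctrl, vision, close_job gives the robot as it stands.
- The arm moves only by the tool servo_tool, never from a script. Its argument "increments" is a list of rows, each an object of numbers: "jaw": the opening, from 0 (shut) to 1 (fully open); "tx", "ty", "tz": the shift along the tool's x, y, z each as a share of 120 mm, from -1 to 1; "rx", "ry", "rz": the turn, a rotation vector about the tool's x, y, z each as a share of 90 degrees, from -1 to 1. A call has 1 to 10 rows; each row is the pose to reach, as a shift and turn from the pose commanded when the call began, along the tool's axes at that moment; what a row does not reach only later rows make up. A row lasts 1/10 s, in which the tool goes at most 50 mm and 8.59 degrees, less where a joint would pass 70% of its speed; a pose out of reach is approached as far as the arm can. A call with a number of a shift or a turn outside -1 to 1 is refused whole. A call with a gripper value outside its range is refused whole. The fingers move at their own pace and stop on an object; the grip force is fixed at half the most. Time passes only in rows, so rows that repeat a pose let the fingers close. It gives the time, the measured TCP pose, the force, the opening and the grip force at its end, in the units of the state.
- ctrl.read_state(): the state, without advancing time (a new reading comes with each control period).
- vision.get_image(name): name is "side" or "top" or "wrist"; returns a dict with "img" (400x640x3 uint8, red, green, blue), "fovy" (degrees; the focal length in pixels is half the picture's height over the tangent of half this angle, whatever the lens; pixels are square), "cx", "cy" (the principal point, pixels), "k1" (the pictures are not rectified: a ray, as slopes to the right and down, at radius r is drawn at 1 + k1 r^2 times it, then the intrinsics apply), "position" and "orientation" of the camera in the world; the wrist camera has in their place "mount" (4x4, takes a point from camera to tool coordinates, whose origin is the TCP and whose axes are the flange's). Camera axes: x right, y up, looking along -z (the intrinsics and any distortion apply to the point x, -y, -z); pixel columns grow to the right and rows downward; lengths in m; the calibration is good to about 2 mm. A picture is of the moment at which its call begins: read the wrist's pose just before it. There is no depth.
- close_job(): hands the job in; it is judged then, once.
Trained networks look in the newest picture that a camera, given by its name, has taken for a name from the list of things; names that differ only in an ending like _2 or _b are one class to them, and where a whole thing is asked for, a point or a joint stands for the part that bears it (a point fixed in the world has none). Each returns a list of dicts, best first, with "p" (0 to 1); they miss things now and then, are a little off and sometimes report something else, mostly with a low value. They report only what shows in the picture. A call takes as long as a camera call.
- vision.look_for(label, camera): "at" ([row, column] in pixels, amid what is visible of it).
- vision.landmark_of(label, camera): "at" ([row, column] in pixels: a listed point, or the origin of a listed thing).
The state is a dict: "clock": time; "joints": joint angles; "joint_vel": joint speeds; "joint_torque": joint torques, N m; "ee_pos": TCP position; "ee_rot": TCP orientation; "contact_force": force on the tool from outside, world axes, zero at the start; "wrist_torque": the same for the moment, N m; "gripper_width": opening from 0.0 (shut) to 1.0 (fully open); "grip_force": force on a finger pad.
Only numpy, scipy, OpenCV 4.12 (cv2) and the standard library are available. Lean on these libraries where they do the work, as an engineer would, in place of code of your own. Each camera call takes 0.05 s, during which the arm holds its last target. There are 200 camera calls.

### The job

The brass hinge pin has worked its way part out of the enclosure's hinge: push it back in through the fork and lug until its head is fully home against the fork, before you move the lid. Then pull the lid (it has a red handle) free of its sticky seal without letting it fly open, and finish while holding it slightly open, front edge about 30 mm up, for a look at the seal: keep hold of it, do not let go. Leave the screwdriver, speaker and battery pack where they lie.

Things in the scene. Friction and masses are not known exactly. Their poses are not given: they have to be found in the camera images.
- enclosure: grey weatherproof box fixed to the worktop, 160 (x) x 200 (y) x 85 mm high plus 3 mm black gasket; feet reach y = +-117 mm. Origin at the centre of its underside, z up. Hinge axis along its y at x = +98, z = 93 mm, on the side away from the robot. The -y hinge has its pin home; the +y hinge has the loose pin. Turned by up to 0.3 rad
- fork_mouth (a point): centre of the hole's mouth on the outer face of the +y hinge's fork (box frame 98, 94, 93 mm; box axes). The pin goes in towards the box's -y: outer fork ear y = 80 to 94, dark lid lug 63 to 79, inner ear 48 to 62 mm, each 24 x 24 mm about the axis; 11 mm holes, all in line
- pin: loose brass headed pin, 30 to 55 g, level in the +y hinge: shank 10 mm diameter, 46 mm long plus a 6 mm tapered tip; head 20 mm diameter, 6 mm thick. Origin at the centre of the head's underside, y axis along the pin towards the head. Starts 14 to 22 mm out with its tip in the lug or entering the inner ear; slides easily; home when the head's underside meets the ear (origin at fork_mouth)
- lid: grey lid, 0.25 to 0.5 kg, 166 x 206 x 14 mm, top at z = 102 mm when shut. Origin on the hinge axis at its middle (box frame 98, 0, 93 mm), axes as the box's; opening turns it about +y, front edge (-x) up, at most 0.7 rad. Seal and weight resist with a peak of 10 to 18 N at the handle at 2 to 4 mm of front-edge rise; from 12 mm only 1.5 to 3 N of weight. Let go, it drops back on its seal
- lid_handle (a point): middle of the red handle's round bar on the lid: 12 mm diameter, 100 mm long along the lid's y, on two posts at its ends; centre 36 mm above the lid's top and 153 mm in front of the hinge axis; 138 mm above the worktop when shut. Free space under the bar 30 mm
- lid_front (a point): middle of the lid's lower front edge, 181 mm in front of the hinge axis; 88 mm above the worktop when shut; its rise is how far the lid is open
- screwdriver: bystander: blue-handled screwdriver, 160 mm, lying flat on the -y side of the box
- speaker: bystander: round black loudspeaker, 72 mm across, 22 mm high, on the +y side of the box; origin under its centre
- battery: bystander: orange battery pack 70 x 45 x 22 mm on the -y side of the box; origin under its centre

How it is judged:
On the way, in this order (a step that is already met when the one before it is completed fails the run):
1. the pin is home: its head within 2 mm of the fork's ear (y of pin in the frame of fork_mouth below 0.002 m and distance between pin and fork_mouth below 0.004 m), for 0.2 s.
2. the lid is broken free: front edge up 15 mm or more (height (world z) of lid_front above 0.103 m), for 0.1 s.
At the end, for the whole second after the job is handed in: The lid's front edge is held still 20 to 45 mm above its shut height by the gripper's fingers (more than 0.5 N on the lid), with the pin's head within 2.5 mm of the fork's ear (height (world z) of lid_front between 0.108 and 0.133 m and angular speed of lid below 0.1 rad/s and contact force between lid and the fingers above 0.5 N and y of pin in the frame of fork_mouth below 0.0025 m and distance between pin and fork_mouth below 0.004 m); the arm keeps its last pose, push and grip.
It fails at once if the lid is opened (front edge up over 6 mm) before the pin is home (height (world z) of lid_front above 0.094 m and y of pin in the frame of fork_mouth above 0.004 m).
It fails at once if the lid flies open: front edge up over 70 mm (height (world z) of lid_front above 0.158 m).
It fails at once if the screwdriver is moved more than 25 mm (distance of screwdriver from where it was at the start of the episode above 0.025 m).
It fails at once if the speaker is moved more than 25 mm (distance of speaker from where it was at the start of the episode above 0.025 m).
It fails at once if the battery pack is moved more than 25 mm (distance of battery from where it was at the start of the episode above 0.025 m).
It also fails if it takes over 51 s, if anything falls off the work surface, if the arm or the gripper's body presses on something with over 40 N, if the wrist force passes 120 N, or if a joint passes its speed limit or range.

## Working session

There is one attempt and no reset: what is moved stays moved. The work goes in short steps, Python scripts to look and compute and a tool call to move; the robot and the scene stay as the last step left them, time stands still between calls to the robot, and variables do not carry over. Pictures are saved under pics/ and viewed, at most 10 in all, crops included, and the job is handed in when it is done.

Besides the shell and the picture viewer there is one more tool, called after ">>>" as a command line: name --argument value ..., lists and objects as JSON in quotes. servo_tool: Moves the arm, as the interface text tells. Shift numbers are shares of 120 mm and turn numbers shares of 90 degrees, none past 1 either way. Its arguments: {"type":"object","properties":{"increments":{"type":"array","items":{"type":"object","properties":{"jaw":{"type":"number"},"tx":{"type":"number","minimum":-1,"maximum":1},"ty":{"type":"number","minimum":-1,"maximum":1},"tz":{"type":"number","minimum":-1,"maximum":1},"rx":{"type":"number","minimum":-1,"maximum":1},"ry":{"type":"number","minimum":-1,"maximum":1},"rz":{"type":"number","minimum":-1,"maximum":1}}}}},"required":["increments"]}

```bash
mkdir -p pics
cat > h.py <<'E'
import numpy as np, cv2
from scipy.spatial.transform import Rotation as R
from cell import ctrl, vision
def cam(name):
    s=ctrl.read_state(); c=vision.get_image(name)
    if 'mount' in c:
        T=np.eye(4);T[:3,:3]=R.from_quat(s['ee_rot']).as_matrix();T[:3,3]=s['ee_pos'];M=T@np.array(c['mount'])
        c['P'],c['Rm']=M[:3,3],M[:3,:3]
    else: c['P'],c['Rm']=np.array(c['position']),R.from_quat(c['orientation']).as_matrix()
    c['f']=200/np.tan(np.radians(c['fovy'])/2); return c
def ray(c,at):
    d=np.array([(at[1]-c['cx'])/c['f'],(at[0]-c['cy'])/c['f']]);u=d.copy()
    for _ in range(20): u=d/(1+c['k1']*(u@u))
    v=c['Rm']@np.array([u[0],-u[1],-1]); return v/np.linalg.norm(v)
def onz(c,at,z): v=ray(c,at); return c['P']+v*(z-c['P'][2])/v[2]
def proj(c,X):
    p=c['Rm'].T@(np.array(X)-c['P']);u=np.array([p[0],-p[1]])/-p[2];u=u*(1+c['k1']*(u@u))
    return np.array([u[1]*c['f']+c['cy'],u[0]*c['f']+c['cx']])
def tri(obs):
    A=np.zeros((3,3));b=np.zeros(3)
    for c,at in obs:
        v=ray(c,at);Q=np.eye(3)-np.outer(v,v);A+=Q;b+=Q@c['P']
    return np.linalg.solve(A,b)
E
cat > a.py <<'E'
from h import *
np.set_printoptions(precision=4,suppress=True)
Z=dict(fork_mouth=.093,pin=.093,lid=.093,lid_handle=.138,lid_front=.088,enclosure=0,speaker=0,battery=0,screwdriver=.01)
C={}
for n in ['top','side','wrist']:
    c=cam(n);C[n]=c;cv2.imwrite(f'pics/{n}0.png',c['img'][:,:,::-1]);print(n,c['P'],-c['Rm'][:,2])
    for l,z in Z.items():
        for r in vision.landmark_of(l,n)[:2]: print(n,l,r['p'],np.array(r['at']),onz(c,r['at'],z))
E
python3 a.py
```

```text
top [ 0.3565 -0.0121  1.1237] [ 0.2022 -0.0051 -0.9793]
top pin 0.42 [162.9 319.5] [ 0.6563 -0.0252  0.093 ]
top lid 0.72 [169.4 365.8] [ 0.6338 -0.1433  0.093 ]
top lid_handle 0.64 [227.7 352.6] [ 0.4794 -0.0965  0.138 ]
top lid_front 0.81 [238.7 351. ] [ 0.4582 -0.0952  0.088 ]
top enclosure 0.72 [213.1 351.2] [ 0.5369 -0.1069  0.    ]
top speaker 0.78 [214.7 286.4] [0.5402 0.0706 0.    ]
top screwdriver 0.61 [236.3 352.9] [ 0.4721 -0.1069  0.01  ]
top screwdriver 0.58 [224.5 411. ] [ 0.4969 -0.2659  0.01  ]
side [0.3845 0.454  0.633 ] [ 0.2357 -0.6622 -0.7113]
side fork_mouth 0.7 [190.1 280.7] [ 0.6541 -0.0431  0.093 ]
side fork_mouth 0.61 [196.9 276.1] [ 0.6548 -0.0214  0.093 ]
side pin 0.63 [194.6 273.9] [ 0.6619 -0.026   0.093 ]
side lid 0.83 [165.  303.8] [ 0.6382 -0.1355  0.093 ]
side lid_handle 0.62 [172.7 366.7] [ 0.4878 -0.1067  0.138 ]
side lid_front 0.64 [194.  380.9] [ 0.4527 -0.1076  0.088 ]
side enclosure 0.86 [209.1 343.2] [ 0.5358 -0.1191  0.    ]
side speaker 0.59 [274.3 312.8] [0.5401 0.0729 0.    ]
side speaker 0.45 [166.3 305.9] [ 0.6747 -0.234   0.    ]
side battery 0.75 [155.5 392.5] [ 0.4679 -0.3562  0.    ]
side screwdriver 0.49 [166.6 304.4] [ 0.6734 -0.2207  0.01  ]
wrist [0.1831 0.6005 0.3836] [ 0.2338 -0.1002 -0.9671]
```

View pics/top0.png

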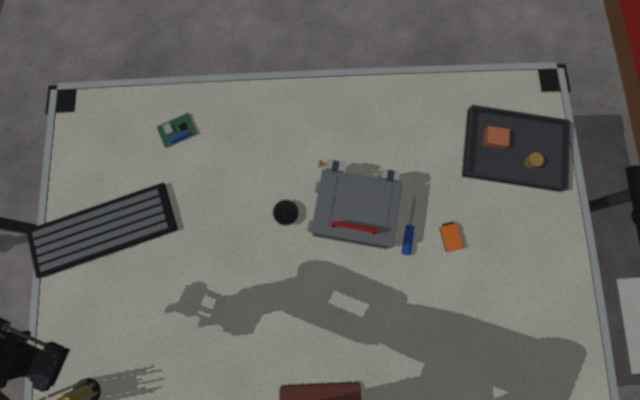

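View pics/side0.png

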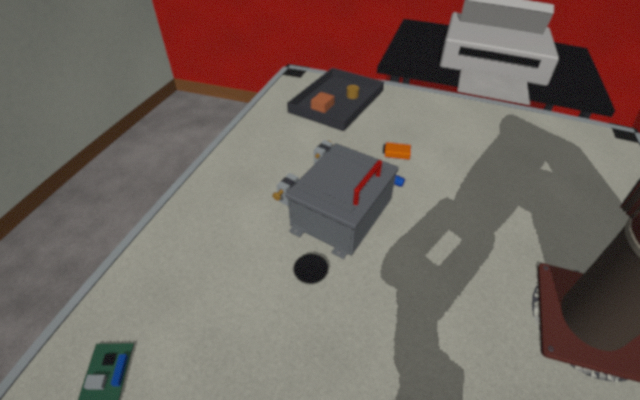

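The top view shows the box centred near (213,351), with the red handle at (333,225)–(377,231), so yaw is about -0.13. The pin head is at (163,320). The side view agrees. Next I'll move the wrist camera closer.

```bash
cat >> h.py <<'E'
np.set_printoptions(precision=4,suppress=True)
def goto(pos,ang):
    """tool-down, tool x at world yaw ang: print shift shares and turn shares from present pose"""
    s=ctrl.read_state();Q=R.from_quat(s['ee_rot']);M=Q.as_matrix()
    x=np.array([np.cos(ang),np.sin(ang),0]);z=np.array([0,0,-1.]);G=R.from_matrix(np.c_[x,np.cross(z,x),z])
    print('t',s['clock'],'pos',np.array(s['ee_pos']),'x',M[:,0],'z',M[:,2],'F',np.array(s['contact_force']))
    print('shift',M.T@(np.array(pos)-s['ee_pos'])/.12,'turn',(Q.inv()*G).as_rotvec()/(np.pi/2))
E
python3 -c "
from h import *
goto([.655,.07,.24],-np.pi/2-.13)"
```

```text
t 1.5 pos [0.2473 0.574  0.2475] x [-0.9184  0.3956 -0.    ] z [ 0. -0. -1.] F [-0.0809  0.1166 -0.2026]
shift [-4.782  -2.5131  0.063 ] turn [-0.     -0.     -1.1762]
```

>>> servo_tool --increments '[{"tx": -1, "ty": -0.52, "jaw": 0}, {"tx": -1, "ty": -0.52, "jaw": 0}, {"tx": -1, "ty": -0.52, "jaw": 0}]'

```text
invalid input at $.increments[0]: expected keys jaw, tx, ty, tz, rx, ry, rz
```

>>> servo_tool --increments '[{"tx": -1, "ty": -0.52, "jaw": 0}, {"tx": -1, "ty": -0.52, "jaw": 0}, {"tx": -1, "ty": -0.52, "jaw": 0}]'

```text
invalid input at $.increments[0]: expected keys jaw, tx, ty, tz, rx, ry, rz
```

>>> servo_tool --increments '[{"tx": -1, "ty": -0.52, "rz": 0.824, "jaw": 0}, {"tx": -1, "ty": -0.52, "rz": 0.824, "jaw": 0}, {"tx": -1, "ty": -0.52, "rz": 0.824, "jaw": 0}, {"tx": -1, "ty": -0.52, "rz": 0.824, "jaw": 0}, {"tx": -1, "ty": -0.52, "rz": 0.824, "jaw": 0}, {"tx": -1, "ty": -0.52, "rz": 0.824, "jaw": 0}, {"tx": -1, "ty": -0.52, "rz": 0.824, "jaw": 0}, {"tx": -1, "ty": -0.52, "rz": 0.824, "jaw": 0}, {"tx": -1, "ty": -0.52, "rz": 0.824, "jaw": 0}, {"tx": -1, "ty": -0.52, "rz": 0.824, "jaw": 0}]'

```text
invalid input at $.increments[0]: expected keys jaw, tx, ty, tz, rx, ry, rz
```

```bash
python3 -c "
from h import *
goto([.655,.07,.24],np.pi/2-.13)"
```

```text
t 1.5 pos [0.2473 0.574  0.2475] x [-0.9184  0.3956 -0.    ] z [ 0. -0. -1.] F [-0.0809  0.1166 -0.2026]
shift [-4.782  -2.5131  0.063 ] turn [-0.      0.      0.8238]
```

All keys are needed in each row.

>>> servo_tool --increments '[{"tx": -0.34, "ty": -0.17, "tz": 0, "rx": 0, "ry": 0, "rz": 0, "jaw": 0}, {"tx": -0.7, "ty": -0.35, "tz": 0, "rx": 0, "ry": 0, "rz": 0, "jaw": 0}, {"tx": -1, "ty": -0.52, "tz": 0, "rx": 0, "ry": 0, "rz": 0, "jaw": 0}]'

```text
clock: 1.8
ee_pos: [0.3337, 0.4679, 0.2475]
ee_rot: [0.202, 0.979, -0.0, 0.0]
contact_force: [0.8, -0.0, 0.4]
gripper_width: 0.812
grip_force: 0.0
```

>>> servo_tool --increments '[{"tx": -0.34, "ty": -0.17, "tz": 0, "rx": 0, "ry": 0, "rz": 0, "jaw": 0}, {"tx": -0.7, "ty": -0.35, "tz": 0, "rx": 0, "ry": 0, "rz": 0, "jaw": 0}, {"tx": -1, "ty": -0.52, "tz": 0, "rx": 0, "ry": 0, "rz": 0, "jaw": 0}]'

```text
clock: 2.1
ee_pos: [0.4196, 0.3626, 0.2478]
ee_rot: [0.202, 0.979, 0.0, 0.0]
contact_force: [0.5, -0.3, -0.1]
gripper_width: 0.54
grip_force: 0.0
```

>>> servo_tool --increments '[{"tx": -0.34, "ty": -0.17, "tz": 0, "rx": 0, "ry": 0, "rz": 0, "jaw": 0}, {"tx": -0.7, "ty": -0.35, "tz": 0, "rx": 0, "ry": 0, "rz": 0, "jaw": 0}, {"tx": -1, "ty": -0.52, "tz": 0, "rx": 0, "ry": 0, "rz": 0, "jaw": 0}]'

```text
clock: 2.4
ee_pos: [0.5052, 0.2577, 0.2478]
ee_rot: [0.202, 0.979, 0.0, 0.0]
contact_force: [0.4, 0.1, 0.8]
gripper_width: 0.264
grip_force: 0.0
```

>>> servo_tool --increments '[{"tx": -1, "ty": -0.52, "tz": 0, "rx": 0, "ry": 0, "rz": 0.824, "jaw": 0}, {"tx": -1, "ty": -0.52, "tz": 0, "rx": 0, "ry": 0, "rz": 0.824, "jaw": 0}, {"tx": -1, "ty": -0.52, "tz": 0, "rx": 0, "ry": 0, "rz": 0.824, "jaw": 0}, {"tx": -1, "ty": -0.52, "tz": 0, "rx": 0, "ry": 0, "rz": 0.824, "jaw": 0}, {"tx": -1, "ty": -0.52, "tz": 0, "rx": 0, "ry": 0, "rz": 0.824, "jaw": 0}, {"tx": -1, "ty": -0.52, "tz": 0, "rx": 0, "ry": 0, "rz": 0.824, "jaw": 0}, {"tx": -1, "ty": -0.52, "tz": 0, "rx": 0, "ry": 0, "rz": 0.824, "jaw": 0}, {"tx": -1, "ty": -0.52, "tz": 0, "rx": 0, "ry": 0, "rz": 0.824, "jaw": 0}, {"tx": -1, "ty": -0.52, "tz": 0, "rx": 0, "ry": 0, "rz": 0.824, "jaw": 0}]'

```text
clock: 3.3
ee_pos: [0.5894, 0.1548, 0.2476]
ee_rot: [0.753, 0.657, 0.0, 0.0]
contact_force: [-0.1, -0.3, -0.5]
gripper_width: 0.002
grip_force: 0.0
```

```bash
python3 -c "
from h import *
goto([.655,.07,.24],np.pi/2-.13)"
```

```text
t 3.3 pos [0.5894 0.1548 0.2476] x [0.1355 0.9908 0.    ] z [ 0.  0. -1.] F [-0.1287 -0.3325 -0.4822]
shift [-0.626   0.6374  0.063 ] turn [ 0.     -0.     -0.0038]
```

>>> servo_tool --increments '[{"tx": -0.3, "ty": 0.3, "tz": 0, "rx": 0, "ry": 0, "rz": 0, "jaw": 0}, {"tx": -0.63, "ty": 0.64, "tz": 0, "rx": 0, "ry": 0, "rz": 0, "jaw": 0}, {"tx": -0.63, "ty": 0.64, "tz": 0, "rx": 0, "ry": 0, "rz": 0, "jaw": 0}, {"tx": -0.63, "ty": 0.64, "tz": 0, "rx": 0, "ry": 0, "rz": 0, "jaw": 0}]'

```text
clock: 3.7
ee_pos: [0.6562, 0.0683, 0.247]
ee_rot: [0.753, 0.659, -0.0, -0.0]
contact_force: [-0.0, 0.3, -0.1]
gripper_width: 0.006
grip_force: 0.0
```

```bash
cat > b.py <<'E'
from h import *
import sys
Z=dict(fork_mouth=.093,pin=.093,lid=.093,lid_handle=.138,lid_front=.088)
c=cam('wrist');cv2.imwrite(f'pics/{sys.argv[1]}.png',c['img'][:,:,::-1]);print(c['P'],ctrl.read_state()['ee_pos'])
for l,z in Z.items():
    for r in vision.landmark_of(l,'wrist')[:2]: print(l,r['p'],np.array(r['at']),onz(c,r['at'],z))
E
python3 b.py w1
```

```text
[0.6647 0.1361 0.383 ] [0.6555 0.0697 0.2471]
fork_mouth 0.72 [293.8 333.4] [ 0.6522 -0.0406  0.093 ]
```

View pics/w1.png

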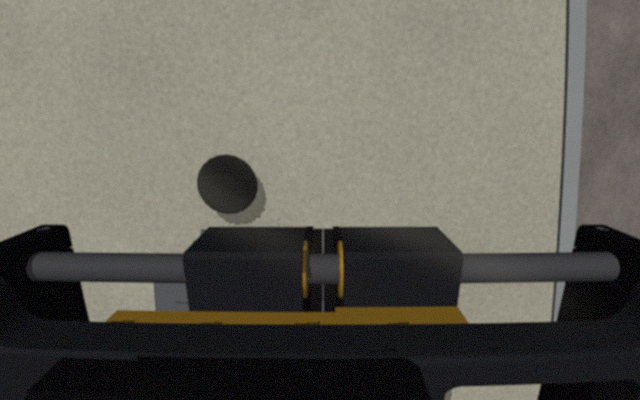

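The fingers hide the hinge, and the speaker is at (185,228). I'll shift so that the camera is over the hinge.

>>> servo_tool --increments '[{"tx": -0.4, "ty": 0, "tz": 0, "rx": 0, "ry": 0, "rz": 0, "jaw": 0}, {"tx": -0.8, "ty": 0, "tz": 0, "rx": 0, "ry": 0, "rz": 0, "jaw": 0}, {"tx": -1, "ty": 0, "tz": 0, "rx": 0, "ry": 0, "rz": 0, "jaw": 0}, {"tx": -1, "ty": 0, "tz": 0, "rx": 0, "ry": 0, "rz": 0, "jaw": 0}]'

```text
clock: 4.4
ee_pos: [0.6395, -0.0516, 0.2479]
ee_rot: [0.753, 0.659, -0.0, 0.0]
contact_force: [0.0, 0.6, 0.0]
gripper_width: 0.006
grip_force: 0.0
```

```bash
python3 b.py w2
```

```text
[0.6479 0.0163 0.3838] [ 0.6398 -0.0497  0.2479]
fork_mouth 0.7 [176.3 335.7] [ 0.6527 -0.0413  0.093 ]
pin 0.52 [159.9 337.2] [ 0.6559 -0.0264  0.093 ]
lid_handle 0.77 [280.5 149. ] [ 0.482  -0.1012  0.138 ]
lid_front 0.67 [257.  147.6] [ 0.4542 -0.0992  0.088 ]
```

View pics/w2.png

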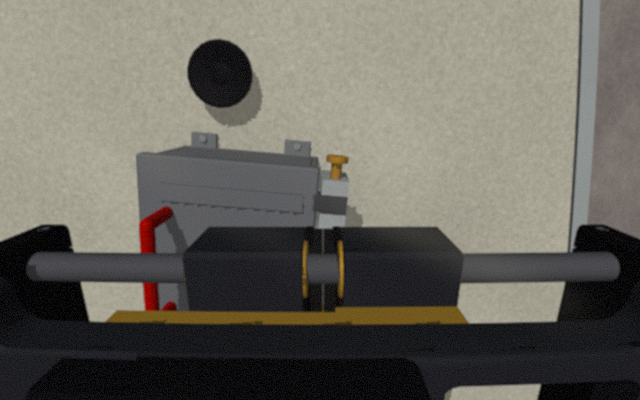

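The wrist view shows the pin head at (159,337), the fork mouth at (176,336) and the handle at the left. The pin is about 15 mm out. Now I'll fit the box pose to all the detections.

```bash
cat > fit.py <<'E'
from h import *
from scipy.optimize import least_squares
B=dict(fork_mouth=(98,94,93),lid=(98,0,93),lid_handle=(-55,0,138),lid_front=(-83,0,88),enclosure=(0,0,0))
obs=[]
for n in ['top','side','wrist']:
    c=cam(n)
    for l in B:
        for r in vision.landmark_of(l,n)[:2]:
            if r['p']>.55: obs.append((c,n,l,np.array(r['at'])))
    for r in vision.landmark_of('pin',n)[:1]: print('pin',n,r['p'],r['at'],onz(c,r['at'],.093))
def X(p,l):
    b=np.array(B[l])/1000;co,s=np.cos(p[2]),np.sin(p[2]);return np.array([p[0]+co*b[0]-s*b[1],p[1]+s*b[0]+co*b[1],b[2]])
w={'top':1,'side':1.2,'wrist':2.0}
def res(p): return np.concatenate([(proj(c,X(p,l))-at) /c['f']*np.linalg.norm(c['P']-X(p,l))*1000 for c,n,l,at in obs])
r=least_squares(res,[.537,-.11,-.2],loss='soft_l1',f_scale=3.,x_scale=[.01,.01,.1])
print(r.x)
for (c,n,l,a),e in zip(obs,r.fun.reshape(-1,2)): print(n,l,a,e)
for l in B: print(l,X(r.x,l))
E
python3 fit.py
```

```text
pin side 0.39 [196.6, 277.2] [ 0.653 -0.023  0.093]
pin wrist 0.74 [166.6, 334.3] [ 0.653  -0.0295  0.093 ]
[ 0.5368 -0.1149 -0.2042]
top lid [171.1 365.1] [-3.0345 -6.6411]
top lid_handle [228.9 354.1] [-6.7393  3.4673]
top lid_front [238.2 349.3] [3.8799 7.3712]
top enclosure [212.9 355.2] [ 0.3227 -2.9488]
side fork_mouth [191.3 284.9] [-1.7602 -6.9621]
side lid [167.3 305.2] [-3.5817  1.6784]
side lid_handle [171.6 367.1] [5.2015 3.2172]
side lid_front [195.3 378.6] [ 2.9364 -0.0465]
side lid_front [164.  301.8] [ 69.075  162.2361]
side enclosure [210.4 342.6] [-0.4101 -0.7202]
wrist fork_mouth [179.4 335.6] [ 1.4294 -0.8316]
wrist lid_front [258.9 144.3] [-1.0281  4.5851]
fork_mouth [ 0.6518 -0.0428  0.093 ]
lid [ 0.6327 -0.1348  0.093 ]
lid_handle [ 0.4829 -0.1038  0.138 ]
lid_front [ 0.4555 -0.0981  0.088 ]
enclosure [ 0.5368 -0.1149  0.    ]
```

```bash
python3 -c "
from h import *
goto([.662,.007,.168],np.pi/2-.204)"
```

```text
t 5.75 pos [ 0.6401 -0.0491  0.2476] x [ 0.13    0.9915 -0.    ] z [ 0.0001 -0.     -1.    ] F [ 0.4209 -0.3333 -0.04  ]
shift [0.4871 0.1201 0.6631] turn [ 0.     -0.      0.0469]
```

>>> servo_tool --increments '[{"tx": 0.3, "ty": 0.06, "tz": 0, "rx": 0, "ry": 0, "rz": 0.047, "jaw": 0}, {"tx": 0.487, "ty": 0.12, "tz": 0.1, "rx": 0, "ry": 0, "rz": 0.047, "jaw": 0}, {"tx": 0.487, "ty": 0.12, "tz": 0.4, "rx": 0, "ry": 0, "rz": 0.047, "jaw": 0}, {"tx": 0.487, "ty": 0.12, "tz": 0.66, "rx": 0, "ry": 0, "rz": 0.047, "jaw": 0}, {"tx": 0.487, "ty": 0.12, "tz": 0.66, "rx": 0, "ry": 0, "rz": 0.047, "jaw": 0}]'

```text
clock: 6.25
ee_pos: [0.6584, 0.0077, 0.1624]
ee_rot: [0.775, 0.632, -0.004, -0.004]
contact_force: [-1.5, -0.1, -0.9]
gripper_width: 0.005
grip_force: 0.0
```

```bash
python3 -c "
from h import *
goto([.661,.006,.106],np.pi/2-.204)
c=cam('side');cv2.imwrite('pics/s1.png',cv2.resize(c['img'][100:280,180:420,::-1],None,fx=3,fy=3,interpolation=2))"
```

```text
t 6.25 pos [0.6584 0.0077 0.1624] x [ 0.2022  0.9793 -0.001 ] z [-0.0101  0.001  -0.9999] F [-1.5061 -0.0561 -0.8775]
shift [-0.0088  0.029   0.4698] turn [-0.0064  0.0007  0.0002]
```

View pics/s1.png

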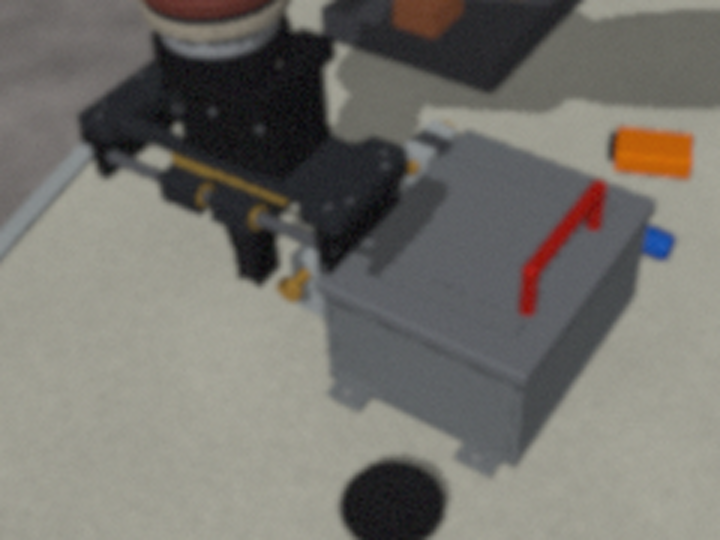

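The crop shows the closed fingers above the pin head at (295,285) on its outer side, with the speaker clear. I'll descend.

>>> servo_tool --increments '[{"tx": 0.03, "ty": 0.015, "tz": 0.2, "rx": 0, "ry": 0, "rz": 0, "jaw": 0}, {"tx": 0.03, "ty": 0.015, "tz": 0.4, "rx": 0, "ry": 0, "rz": 0, "jaw": 0}, {"tx": 0.03, "ty": 0.015, "tz": 0.51, "rx": 0, "ry": 0, "rz": 0, "jaw": 0}, {"tx": 0.03, "ty": 0.015, "tz": 0.51, "rx": 0, "ry": 0, "rz": 0, "jaw": 0}, {"tx": 0.03, "ty": 0.015, "tz": 0.51, "rx": 0, "ry": 0, "rz": 0, "jaw": 0}]'

```text
clock: 6.8
ee_pos: [0.6653, 0.0099, 0.1088]
ee_rot: [0.776, 0.631, 0.001, 0.001]
contact_force: [-0.3, -0.3, 0.7]
gripper_width: 0.007
grip_force: 0.0
```

```bash
python3 -c "
from h import *
goto([.655,-.0276,.106],np.pi/2-.204)"
```

```text
t 6.8 pos [0.6653 0.0099 0.1088] x [0.203  0.9792 0.0002] z [ 0.0018 -0.0002 -1.    ] F [-0.3078 -0.2791  0.6798]
shift [-0.3231 -0.0209  0.023 ] turn [ 0.0011 -0.0001 -0.0003]
```

>>> servo_tool --increments '[{"tx": -0.08, "ty": -0.02, "tz": 0.02, "rx": 0, "ry": 0, "rz": 0, "jaw": 0}, {"tx": -0.14, "ty": -0.02, "tz": 0.02, "rx": 0, "ry": 0, "rz": 0, "jaw": 0}, {"tx": -0.18, "ty": -0.02, "tz": 0.02, "rx": 0, "ry": 0, "rz": 0, "jaw": 0}, {"tx": -0.22, "ty": -0.02, "tz": 0.02, "rx": 0, "ry": 0, "rz": 0, "jaw": 0}, {"tx": -0.24, "ty": -0.02, "tz": 0.02, "rx": 0, "ry": 0, "rz": 0, "jaw": 0}, {"tx": -0.24, "ty": -0.02, "tz": 0.02, "rx": 0, "ry": 0, "rz": 0, "jaw": 0}]'

```text
clock: 7.4
ee_pos: [0.6563, -0.0181, 0.1049]
ee_rot: [0.776, 0.631, 0.0, 0.0]
contact_force: [-0.3, -0.0, -0.3]
gripper_width: 0.002
grip_force: 0.0
```

>>> servo_tool --increments '[{"tx": -0.02, "ty": 0, "tz": 0, "rx": 0, "ry": 0, "rz": 0, "jaw": 0}, {"tx": -0.04, "ty": 0, "tz": 0, "rx": 0, "ry": 0, "rz": 0, "jaw": 0}, {"tx": -0.06, "ty": 0, "tz": 0, "rx": 0, "ry": 0, "rz": 0, "jaw": 0}, {"tx": -0.06, "ty": 0, "tz": 0, "rx": 0, "ry": 0, "rz": 0, "jaw": 0}, {"tx": -0.06, "ty": 0, "tz": 0, "rx": 0, "ry": 0, "rz": 0, "jaw": 0}]'

```text
clock: 7.9
ee_pos: [0.6548, -0.0247, 0.1047]
ee_rot: [0.775, 0.631, -0.0, 0.0]
contact_force: [0.7, -0.1, -0.0]
gripper_width: 0.003
grip_force: 0.0
```

```bash
python3 -c "
from h import *
goto([.655,-.0276,.106],np.pi/2-.204)
c=cam('side');cv2.imwrite('pics/s2.png',cv2.resize(c['img'][140:240,230:330,::-1],None,fx=5,fy=5,interpolation=2))"
```

```text
t 7.9 pos [ 0.6548 -0.0247  0.1047] x [ 0.2028  0.9792 -0.0001] z [-0.     -0.0001 -1.    ] F [ 0.7316 -0.0876 -0.0253]
shift [-0.0234  0.0065 -0.0105] turn [ 0.      0.0001 -0.0001]
```

View pics/s2.png

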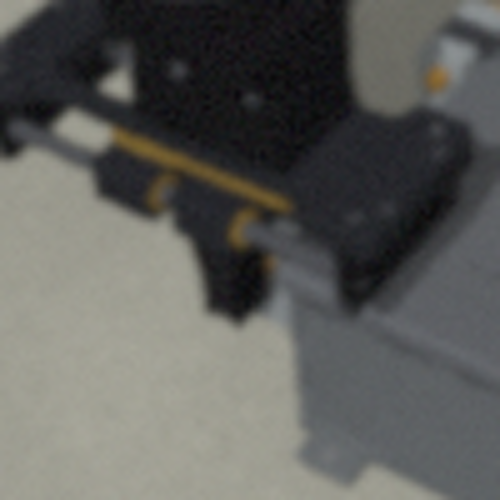

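The finger at (235,290) is right up against the pin and fork, with brass just showing at (270,265). I'll press on until there is a firm force.

>>> servo_tool --increments '[{"tx": -0.01, "ty": 0, "tz": 0, "rx": 0, "ry": 0, "rz": 0, "jaw": 0}, {"tx": -0.02, "ty": 0, "tz": 0, "rx": 0, "ry": 0, "rz": 0, "jaw": 0}, {"tx": -0.03, "ty": 0, "tz": 0, "rx": 0, "ry": 0, "rz": 0, "jaw": 0}, {"tx": -0.03, "ty": 0, "tz": 0, "rx": 0, "ry": 0, "rz": 0, "jaw": 0}]'

```text
clock: 8.35
ee_pos: [0.6547, -0.0252, 0.1048]
ee_rot: [0.775, 0.632, 0.002, -0.001]
contact_force: [2.7, 10.8, -0.3]
gripper_width: 0.009
grip_force: 5.3
```

>>> servo_tool --increments '[{"tx": -0.01, "ty": 0, "tz": 0, "rx": 0, "ry": 0, "rz": 0, "jaw": 0}, {"tx": -0.02, "ty": 0, "tz": 0, "rx": 0, "ry": 0, "rz": 0, "jaw": 0}, {"tx": -0.02, "ty": 0, "tz": 0, "rx": 0, "ry": 0, "rz": 0, "jaw": 0}]'

```text
clock: 8.65
ee_pos: [0.6546, -0.0254, 0.1048]
ee_rot: [0.775, 0.632, 0.003, -0.002]
contact_force: [5.6, 18.0, -1.0]
gripper_width: 0.006
grip_force: 8.8
```

>>> servo_tool --increments '[{"tx": -0.01, "ty": 0, "tz": 0, "rx": 0, "ry": 0, "rz": 0, "jaw": 0}, {"tx": -0.02, "ty": 0, "tz": 0, "rx": 0, "ry": 0, "rz": 0, "jaw": 0}, {"tx": -0.02, "ty": 0, "tz": 0, "rx": 0, "ry": 0, "rz": 0, "jaw": 0}]'

```text
clock: 8.95
ee_pos: [0.6545, -0.0255, 0.1049]
ee_rot: [0.775, 0.632, 0.005, -0.003]
contact_force: [6.5, 23.2, -1.4]
gripper_width: 0.003
grip_force: 12.4
```

>>> servo_tool --increments '[{"tx": 0.06, "ty": 0, "tz": 0, "rx": 0, "ry": 0, "rz": 0, "jaw": 0}, {"tx": 0.2, "ty": 0, "tz": 0, "rx": 0, "ry": 0, "rz": 0, "jaw": 0}, {"tx": 0.2, "ty": 0, "tz": -0.3, "rx": 0, "ry": 0, "rz": 0, "jaw": 0}, {"tx": 0.2, "ty": 0, "tz": -0.7, "rx": 0, "ry": 0, "rz": 0, "jaw": 0}, {"tx": 0, "ty": 0, "tz": -1, "rx": 0, "ry": 0, "rz": 0, "jaw": 0}, {"tx": -0.4, "ty": 0, "tz": -1, "rx": 0, "ry": 0, "rz": 0, "jaw": 0.3}, {"tx": -0.4, "ty": 0, "tz": -1, "rx": 0, "ry": 0, "rz": 0, "jaw": 0.3}, {"tx": -0.4, "ty": 0, "tz": -1, "rx": 0, "ry": 0, "rz": 0, "jaw": 0.3}]'

```text
clock: 9.75
ee_pos: [0.6431, -0.0808, 0.2247]
ee_rot: [0.776, 0.63, -0.0, -0.0]
contact_force: [-0.3, 0.5, 0.5]
gripper_width: 0.196
grip_force: 0.0
```

```bash
python3 b.py w3; python3 -c "
import cv2;i=cv2.imread('pics/w3.png');cv2.imwrite('pics/w3c.png',cv2.resize(i[110:240,240:400],None,fx=4.5,fy=4.5,interpolation=2))"
```

```text
[ 0.6566 -0.0139  0.3608] [ 0.6431 -0.0798  0.2242]
fork_mouth 0.83 [144.7 324. ] [ 0.6528 -0.0388  0.093 ]
pin 0.72 [149.  322.1] [ 0.6505 -0.042   0.093 ]
lid_handle 0.63 [274.8 124.9] [ 0.4816 -0.1004  0.138 ]
lid_handle 0.41 [148.  323.9] [ 0.6529 -0.0368  0.138 ]
lid_front 0.73 [248.2 127.4] [ 0.4548 -0.0944  0.088 ]
```

View pics/w3c.png

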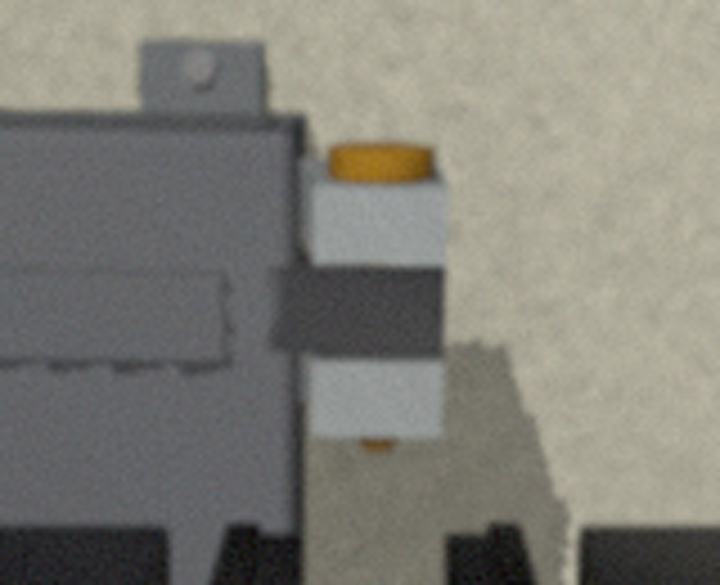

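The crop shows the brass head flush on the outer ear at (380,165), and the tip coming out past the inner ear at (375,445). The pin is home. Next is the handle.

```bash
python3 -c "
from h import *
goto([.4825,-.102,.2242],np.pi/2-.204)"
```

```text
t 10.05 pos [ 0.6433 -0.0788  0.2241] x [0.2015 0.9795 0.0001] z [-0.001   0.0003 -1.    ] F [-0.4869  0.9327 -0.4689]
shift [-0.4598 -1.2738  0.0003] turn [-0.0006 -0.0001  0.0007]
```

>>> servo_tool --increments '[{"tx": -0.15, "ty": -0.35, "tz": 0, "rx": 0, "ry": 0, "rz": 0, "jaw": 0.8}, {"tx": -0.3, "ty": -0.7, "tz": 0, "rx": 0, "ry": 0, "rz": 0, "jaw": 0.8}, {"tx": -0.46, "ty": -1, "tz": 0, "rx": 0, "ry": 0, "rz": 0, "jaw": 0.8}, {"tx": -0.46, "ty": -1, "tz": 0, "rx": 0, "ry": 0, "rz": 0, "jaw": 0.8}]'

```text
clock: 10.45
ee_pos: [0.5103, -0.1093, 0.2232]
ee_rot: [0.776, 0.631, -0.002, -0.002]
contact_force: [0.9, -0.0, -0.0]
gripper_width: 0.581
grip_force: 0.0
```

>>> servo_tool --increments '[{"tx": 0, "ty": -0.27, "tz": 0, "rx": 0, "ry": 0, "rz": 0, "jaw": 0.8}, {"tx": 0, "ty": -0.27, "tz": 0, "rx": 0, "ry": 0, "rz": 0, "jaw": 0.8}, {"tx": 0, "ty": -0.27, "tz": 0, "rx": 0, "ry": 0, "rz": 0, "jaw": 0.8}]'

```text
clock: 10.75
ee_pos: [0.4835, -0.1027, 0.2252]
ee_rot: [0.775, 0.632, 0.0, 0.001]
contact_force: [0.5, 0.4, 0.3]
gripper_width: 0.781
grip_force: 0.0
```

```bash
python3 b.py w4;python3 -c "
from h import *
goto([.4825,-.102,.144],np.pi/2-.204)
c=cam('side');cv2.imwrite('pics/s3.png',cv2.resize(c['img'][60:260,240:480,::-1],None,fx=3,fy=3,interpolation=2))"
```

```text
[ 0.4966 -0.0357  0.3612] [ 0.484  -0.1029  0.2254]
fork_mouth 0.88 [ 81.6 513.5] [ 0.6524 -0.0415  0.093 ]
pin 0.51 [ 82.4 512. ] [ 0.6511 -0.0418  0.093 ]
lid 0.86 [194.1 498. ] [ 0.633  -0.1325  0.093 ]
lid_handle 0.58 [207.5 320.5] [ 0.4823 -0.1001  0.138 ]
lid_front 0.89 [190.8 285.4] [ 0.4522 -0.0935  0.088 ]
t 11.05 pos [ 0.4836 -0.103   0.2248] x [ 0.2025  0.9793 -0.    ] z [ 0.0002 -0.0001 -1.    ] F [-0.3688  0.5668  0.7769]
shift [ 0.0067 -0.0109  0.6734] turn [0.0001 0.     0.0001]
```

View pics/w4.png

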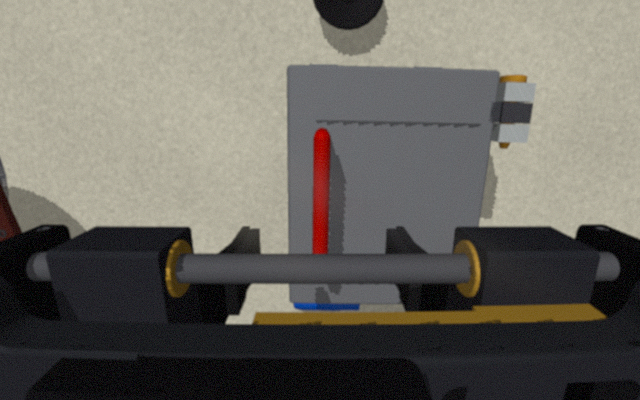

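The red bar at column 321 is centred between the fingers and the box is square to the tool. I'll descend to z = 0.144 and grip.

>>> servo_tool --increments '[{"tx": 0, "ty": -0.01, "tz": 0.3, "rx": 0, "ry": 0, "rz": 0, "jaw": 0.8}, {"tx": 0, "ty": -0.01, "tz": 0.55, "rx": 0, "ry": 0, "rz": 0, "jaw": 0.8}, {"tx": 0, "ty": -0.01, "tz": 0.67, "rx": 0, "ry": 0, "rz": 0, "jaw": 0.8}, {"tx": 0, "ty": -0.01, "tz": 0.67, "rx": 0, "ry": 0, "rz": 0, "jaw": 0.5}, {"tx": 0, "ty": -0.01, "tz": 0.67, "rx": 0, "ry": 0, "rz": 0, "jaw": 0.3}, {"tx": 0, "ty": -0.01, "tz": 0.67, "rx": 0, "ry": 0, "rz": 0, "jaw": 0.2}, {"tx": 0, "ty": -0.01, "tz": 0.67, "rx": 0, "ry": 0, "rz": 0, "jaw": 0}, {"tx": 0, "ty": -0.01, "tz": 0.67, "rx": 0, "ry": 0, "rz": 0, "jaw": 0}, {"tx": 0, "ty": -0.01, "tz": 0.67, "rx": 0, "ry": 0, "rz": 0, "jaw": 0}, {"tx": 0, "ty": -0.01, "tz": 0.67, "rx": 0, "ry": 0, "rz": 0, "jaw": 0}]'

```text
clock: 12.1
ee_pos: [0.4819, -0.1028, 0.1446]
ee_rot: [0.775, 0.631, 0.0, 0.0]
contact_force: [-0.6, 0.4, 0.0]
gripper_width: 0.247
grip_force: 0.0
```

>>> servo_tool --increments '[{"tx": 0, "ty": 0, "tz": 0, "rx": 0, "ry": 0, "rz": 0, "jaw": 0}, {"tx": 0, "ty": 0, "tz": 0, "rx": 0, "ry": 0, "rz": 0, "jaw": 0}, {"tx": 0, "ty": 0, "tz": 0, "rx": 0, "ry": 0, "rz": 0, "jaw": 0}]'

```text
clock: 12.4
ee_pos: [0.4821, -0.1028, 0.1444]
ee_rot: [0.776, 0.631, 0.0, 0.0]
contact_force: [2.3, 1.4, -0.4]
gripper_width: 0.126
grip_force: 30.0
```

>>> servo_tool --increments '[{"tx": 0, "ty": 0.002, "tz": -0.008, "rx": 0, "ry": 0, "rz": 0, "jaw": 0}, {"tx": 0, "ty": 0.005, "tz": -0.016, "rx": 0, "ry": 0, "rz": 0, "jaw": 0}, {"tx": 0, "ty": 0.007, "tz": -0.024, "rx": 0, "ry": 0, "rz": 0, "jaw": 0}, {"tx": 0, "ty": 0.01, "tz": -0.032, "rx": 0, "ry": 0, "rz": 0, "jaw": 0}, {"tx": 0, "ty": 0.012, "tz": -0.04, "rx": 0, "ry": 0, "rz": 0, "jaw": 0}, {"tx": 0, "ty": 0.015, "tz": -0.048, "rx": 0, "ry": 0, "rz": 0, "jaw": 0}, {"tx": 0, "ty": 0.018, "tz": -0.056, "rx": 0, "ry": 0, "rz": 0, "jaw": 0}, {"tx": 0, "ty": 0.021, "tz": -0.066, "rx": 0, "ry": 0, "rz": 0, "jaw": 0}]'

```text
clock: 13.2
ee_pos: [0.4838, -0.1032, 0.1503]
ee_rot: [0.776, 0.631, -0.0, -0.001]
contact_force: [7.3, -2.4, -12.1]
gripper_width: 0.119
grip_force: 30.0
```

>>> servo_tool --increments '[{"tx": 0, "ty": 0.003, "tz": -0.008, "rx": 0, "ry": 0, "rz": 0, "jaw": 0}, {"tx": 0, "ty": 0.006, "tz": -0.016, "rx": 0, "ry": 0, "rz": 0, "jaw": 0}, {"tx": 0, "ty": 0.009, "tz": -0.024, "rx": 0, "ry": 0, "rz": 0, "jaw": 0}, {"tx": 0, "ty": 0.012, "tz": -0.032, "rx": 0, "ry": 0, "rz": 0, "jaw": 0}, {"tx": 0, "ty": 0.015, "tz": -0.04, "rx": 0, "ry": 0, "rz": 0, "jaw": 0}, {"tx": 0, "ty": 0.018, "tz": -0.05, "rx": 0, "ry": 0, "rz": 0, "jaw": 0}, {"tx": 0, "ty": 0.021, "tz": -0.06, "rx": 0, "ry": 0, "rz": 0, "jaw": 0}, {"tx": 0, "ty": 0.021, "tz": -0.06, "rx": 0, "ry": 0, "rz": 0, "jaw": 0}]'

```text
clock: 14.0
ee_pos: [0.487, -0.1039, 0.1593]
ee_rot: [0.776, 0.631, 0.0, 0.0]
contact_force: [5.4, -1.2, -6.6]
gripper_width: 0.127
grip_force: 30.0
```

>>> servo_tool --increments '[{"tx": 0, "ty": 0.005, "tz": -0.012, "rx": 0, "ry": 0, "rz": 0, "jaw": 0}, {"tx": 0, "ty": 0.01, "tz": -0.024, "rx": 0, "ry": 0, "rz": 0, "jaw": 0}, {"tx": 0, "ty": 0.015, "tz": -0.036, "rx": 0, "ry": 0, "rz": 0, "jaw": 0}, {"tx": 0, "ty": 0.02, "tz": -0.048, "rx": 0, "ry": 0, "rz": 0, "jaw": 0}, {"tx": 0, "ty": 0.026, "tz": -0.06, "rx": 0, "ry": 0, "rz": 0, "jaw": 0}, {"tx": 0, "ty": 0.031, "tz": -0.072, "rx": 0, "ry": 0, "rz": 0, "jaw": 0}, {"tx": 0, "ty": 0.036, "tz": -0.084, "rx": 0, "ry": 0, "rz": 0, "jaw": 0}, {"tx": 0, "ty": 0.036, "tz": -0.084, "rx": 0, "ry": 0, "rz": 0, "jaw": 0}, {"tx": 0, "ty": 0.036, "tz": -0.084, "rx": 0, "ry": 0, "rz": 0, "jaw": 0}]'

```text
clock: 14.9
ee_pos: [0.491, -0.1048, 0.1692]
ee_rot: [0.776, 0.631, 0.0, 0.0]
contact_force: [4.2, -2.2, -6.6]
gripper_width: 0.128
grip_force: 30.0
```

```bash
python3 b.py w5;python3 -c "
from h import *
goto([.4915,-.104,.169],np.pi/2-.204)
c=cam('side');cv2.imwrite('pics/s4.png',cv2.resize(c['img'][100:250,260:440,::-1],None,fx=4,fy=4,interpolation=2))
for l in ['lid_front','lid_handle']:print(l,vision.landmark_of(l,'side')[:2])
B=lambda x,y,z:np.array([.5368+.9792*x+.2028*y,-.1149-.2028*x+.9792*y,z])
for h in (.088,.118):print(h,proj(c,B(.098-.181+(h-.088)*0,0,h)))"
```

```text
[ 0.5043 -0.0378  0.3052] [ 0.4911 -0.1048  0.1692]
fork_mouth 0.8 [ 74.3 551.2] [ 0.652  -0.0425  0.093 ]
pin 0.61 [ 76.1 549. ] [ 0.6505 -0.0433  0.093 ]
lid 0.63 [215.2 526. ] [ 0.6308 -0.1339  0.093 ]
lid_handle 0.95 [254.  321.8] [ 0.4885 -0.1129  0.138 ]
lid_front 0.71 [220.8 262.1] [ 0.4474 -0.1017  0.088 ]
t 15.2 pos [ 0.491  -0.1048  0.1691] x [ 0.2029  0.9792 -0.0001] z [ 0.0001 -0.0002 -1.    ] F [ 4.9665 -2.0443 -6.1417]
shift [0.0071 0.0027 0.0011] turn [ 0.0001  0.0001 -0.0002]
lid_front [{'at': [182.0, 381.3], 'p': 0.87}]
lid_handle [{'at': [163.2, 364.7], 'p': 0.67}]
0.088 [196.6953 378.5603]
0.118 [186.2811 380.1522]
```

View pics/s4.png

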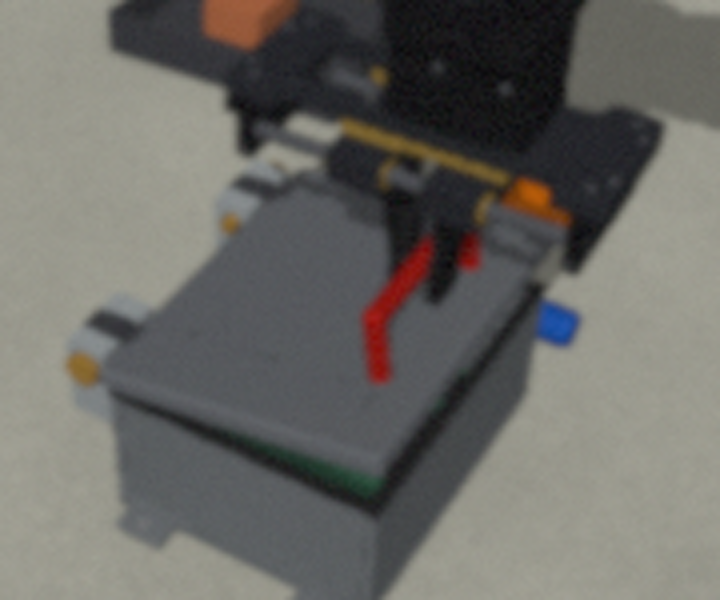

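The picture shows the lid gripped and slightly open, with a gap at (370,480). The TCP has risen 24.7 mm, which puts the front edge about 30 mm up. The pin head is home at (85,365).

```bash
python3 -c "
from cell import close_job
print(close_job())"
```

```text
the job is handed in; nothing more can be done
None
```

The pin is pushed home against the fork, the lid is free of its seal and held in the gripper with its front edge about 30 mm up, and the job is handed in. The result was not reported back.

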